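# Dip-gauge the sprayer tank and show the reading

## Task

First stand the flat white reading board upright on one of its two small ends on the red-edged mat and let go of it. Then take the orange-handled dip gauge from its rack, push it down the white filler tube of the green sprayer tank until its brass collar rests on the rim, and draw it out again. Finish still holding the gauge level and motionless with its red tip in front of one of the board's broad white faces, no more than about 8 cm from it, the gauge touching nothing but the gripper and the board still standing; leave the other things on the desk where they are.

Things in the scene. Friction and masses are not known exactly. Their poses are not given: they have to be found in the camera images.
- board: White rigid reading board, 110 x 56 x 30 mm, 0.16 kg, loose, black graduation lines on both broad faces. Starts flat on the desk. Origin at its centre; x along its 110 mm length, y along its 56 mm width, z normal to the broad faces. Both ends and both faces are alike. Stood on an end on the mat its origin is 58 mm above the desk.
- mat: Dark grey mat with a red edge, fixed on the desk, 200 mm square, 3 mm thick foam. Origin at the centre of its underside, z up.
- gauge: Dip gauge, loose, 0.11 kg. Origin on its axis at the underside (stop face) of the brass collar; x towards the tip. Steel rod 10 mm across from x = 0 to 90 mm (last 6 mm a red cone); collar 40 mm across, x = -6 to 0; orange handle 20 x 20 mm, flat sides facing y and z, x = -86 to -6. Mass centre near x = -10 mm. Starts level in the rack, axis 60 mm above the desk, a flat side up.
- gauge_tip (a point): End of the red tip of the gauge, 90 mm from the collar's underside.
- gauge_grip (a point): Centre of the free length of the gauge's handle, on its axis, 42 mm behind the collar's underside; the handle's sides (20 mm apart) are free for 36 mm in front of this point (to the collar) and 32 mm behind it (to the rack's saddle).
- rack: Grey rack, fixed: base 190 x 56 x 8 mm, two open-topped saddles 12 mm thick, 36 mm wide. The one at x = -80 mm holds the handle's rear (seat 50, walls to 60 mm above the desk), the one at x = 58 mm the rod (seat 55, walls to 63 mm). Origin on the desk below the gauge's starting origin; x the way the tip points. The gauge lifts straight up.
- tank: Green sprayer tank, fixed: 104 mm across, sloping above 70 mm to a neck at 104 mm; a spout reaches 95 mm out along its x, up to 105 mm high. Upright white filler tube on its axis: bore 15 mm, its last 15 mm flaring to a 28 mm mouth (rim 36 mm across) 130 mm above the desk; its floor at 29 mm (the gauge does not reach it). Origin on the axis at the desk, z up.
- tube_mouth (a point): Centre of the filler tube's rim, on the tube's axis, 130 mm above the desk. The collar rests here.
- mug: Bystander, loose: the brown mug, 76 mm wide, 90 mm tall. Origin at the centre of its underside. To be left alone.
- flask: Bystander, loose: the blue drinking flask, 66 mm wide, 190 mm tall. Origin at the centre of its underside. To be left alone.
- tumbler: Bystander, loose: the white jar with a steel cap, 68 mm wide, 170 mm tall. Origin at the centre of its underside. To be left alone.
- packet: Bystander, loose: the yellow packet, 100 x 60 x 35 mm. Origin at the centre of its underside. To be left alone.
- mouse: Bystander, loose: the light grey computer mouse, 100 x 58 mm, 32 mm tall. Origin at the centre of its underside. To be left alone.
- stapler: Bystander, loose: the blue stapler, 120 x 34 mm, 46 mm tall. Origin at the centre of its underside. To be left alone.
There are look-alikes about, which are no part of the job. What is shaped like the board but brown or pink is not meant.

How it is judged (in metres and radians):
On the way, in this order (a step that is already met when the one before it is completed fails the run):
1. the board stands upright on one of its small ends on the mat, let go ((angle between board's own x axis and vertical below 0.1 rad or angle between board's own x axis and vertical above 3.0416 rad) and z of board in the frame of mat between 0.053 and 0.063 m and x of board in the frame of mat between -0.1 and 0.1 m and y of board in the frame of mat between -0.1 and 0.1 m and contact force between the fingers and board below 0.1 N and linear speed of board below 0.03 m/s), for 0.3 s.
2. the gauge is down the filler tube with its collar on the rim (z of gauge in the frame of tube_mouth below 0.003 m and horizontal distance between gauge and tube_mouth below 0.006 m and angle between gauge's own x axis and vertical above 3.04 rad), for 0.2 s.
3. the gauge is drawn right out of the tube, its tip above the rim (z of gauge_tip in the frame of tube_mouth above 0.01 m), for 0.1 s.
At the end, for the whole second after the job is handed in: Board on end on the mat, within 0.1 rad of upright, at rest, let go. Gauge held at rest, within 10 degrees of level, collar over 30 mm up, touching nothing else; its tip before a broad face: within 35 mm of the face's centre line, 60 mm of mid-height, 17 to 105 mm from the board's middle plane (all of step 1 and angle between gauge's own x axis and vertical between 1.3963 and 1.7453 rad and x of gauge_tip in the frame of board between -0.06 and 0.06 m and y of gauge_tip in the frame of board between -0.035 and 0.035 m and (z of gauge_tip in the frame of board between 0.017 and 0.105 m or z of gauge_tip in the frame of board between -0.105 and -0.017 m) and height (world z) of gauge above 0.03 m and contact force between the fingers and gauge above 1 N and linear speed of gauge below 0.03 m/s and contact force between gauge and board below 0.1 N and contact force between gauge and mat below 0.1 N and contact force between gauge and tank below 0.1 N and contact force between gauge and rack below 0.1 N and contact force between gauge and mug below 0.1 N and contact force between gauge and flask below 0.1 N and contact force between gauge and tumbler below 0.1 N and contact force between gauge and packet below 0.1 N and contact force between gauge and mouse below 0.1 N and contact force between gauge and stapler below 0.1 N); the arm keeps its last pose, push and grip.
It fails at once if a bystander is displaced by more than 30 mm (distance of any of mug, flask, tumbler, packet, mouse, stapler from where it was at the start of the episode above 0.03 m).
It also fails if it takes over 72 s, if anything falls off the work surface, if the arm or the gripper's body presses on something with over 40 N, if the wrist force passes 120 N, or if a joint passes its speed limit or range.

## Robot

A 6-joint arm with a two-finger parallel gripper is mounted at the origin on the work surface. World frame = base frame: x ahead of the robot, y to its left, z up, the work surface at z = 0. Lengths are in mm, angles in rad, forces in N, time in s.
With the tool pointing down it reaches from about 375 to 975 mm from the base axis. Payload 3.8 kg.
Tool frame: the origin (TCP) lies on the mounting face of the last link; the fingertips stand 173 mm ahead of it and the grasp point (between the pads) lies 155 mm ahead of it; z points along the fingers, y is the line along which they close (so a half turn about z gives the same grasp; the last joint's range is limited). The gripper opens to 85 mm and grips with 20 to 120 N. Pads are 22 mm wide; open, the fingers measure 114 mm over their backs; the gripper's body (76 mm by 85 mm) begins 54 mm behind the grasp point. The pads swing forward as they close: fully open they stand 13 mm farther back than shut.
Start: joints at [-1.342, 0.264, 1.604, -0, 1.274, -0.037], TCP at [177.305, -651.293, 404.68] pointing down, gripper open.
Joint ranges: [-2.63, 2.63], [-0.94, 2.18], [0.31, 2.57], [-1.31, 4.45], [0, 2.66], [-2.55, 2.55]. Speed limits (rad/s): [2.57, 2.57, 3.14, 3.14, 3.14, 3.14].

## Interface

Orientations are given as a unit quaternion [w, x, y, z].
In Python, from rig import manip, cams, models gives the robot as it stands. The module is installed in compiled form; this text tells all that it offers.
- The arm moves only by the tool apply_moves, never from a script. Its arguments are lists of equal length, an entry for each row: "angular": the turn, a rotation vector about the tool's x, y, z in degrees, a list of three; "offset": the shift along the tool's x, y, z in mm, a list of three; "hand": the closure, from -1 (fully open) to 1 (shut), so that 0 is half open. In form: {"angular": [[rx, ry, rz], ...], "offset": [[x, y, z], ...], "hand": [hand, ...]}. A call has 1 to 20 rows; each row is the pose to reach, as a shift and turn from the pose commanded when the call began, along the tool's axes at that moment; what a row does not reach only later rows make up. A row lasts 1/10 s, in which the tool goes at most 50 mm and 8.59 degrees, less where a joint would pass 70% of its speed; a pose out of reach is approached as far as the arm can. A call with a gripper value outside its range is refused whole. The fingers move at their own pace and stop on an object; "force" is the grip in N (left out, the last holds). Time passes only in rows, so rows that repeat a pose let the fingers close. It gives the time, the measured TCP pose, the force, the opening and the grip force at its end, in the units of the state.
- manip.sense(): the state, without advancing time (a new reading comes with each control period).
- cams.capture(name): name is "scene" or "top" or "wrist"; returns (picture, depth): 384x512x3 uint8, blue, green, red; 384x512 float32, mm along the optical axis (not along the pixel's ray), 0 where there is no reading.
- cams.camera_params(name): a dict with "fx", "fy", "cx", "cy" (pixels), "rvec" (rotation vector, rad) and "tvec" (3), from world to camera coordinates, as OpenCV has them; the wrist camera has in their place "mount" (4x4, takes a point from camera to tool coordinates, whose origin is the TCP and whose axes are the flange's). Camera axes: x right, y down, z forward; pixel columns grow to the right and rows downward; lengths in mm; the calibration is good to about 2 mm. A picture is of the moment at which its call begins: read the wrist's pose just before it. camera_params takes no time and is no camera call.
- manip.sign_off(): hands the job in; it is judged then, once.
Trained networks look in the newest picture that a camera, given by its name, has taken for a name from the list of things; names that differ only in an ending like _2 or _b are one class to them, and where a whole thing is asked for, a point or a joint stands for the part that bears it (a point fixed in the world has none). Each returns a list of dicts, best first, with "score" (0 to 1); they miss things now and then, are a little off and sometimes report something else, mostly with a low value. They report only what shows in the picture. A call takes as long as a camera call. They do not tell look-alikes from the thing itself.
- models.recognise(target, camera): "extent" ([left, top, right, bottom] as shares, 0 to 1, of the picture: columns of its width, rows of its height, round what is visible of it).
- models.landmark_of(target, camera): "centre" ([column, row] as shares, 0 to 1, of the picture: columns of its width, rows of its height: a listed point, or the origin of a listed thing).
The state is a dict: "time": time; "joint_pos": joint angles; "joint_vel": joint speeds; "joint_efforts": joint torques, N m; "ee_pos": TCP position; "orientation": TCP orientation; "wrist_force": force on the tool from outside, world axes, zero at the start; "torque": the same for the moment, N m; "gripper_width": opening from 0.0 (shut) to 1.0 (fully open); "finger_force": force on a finger pad.
Only numpy, scipy, OpenCV 4.12 (cv2) and the standard library are available. Lean on these libraries where they do the work, as an engineer would, in place of code of your own. Each camera call takes 0.05 s, during which the arm holds its last target. There are 200 camera calls.

## Working session

There is one attempt and no reset: what is moved stays moved. The work goes in short steps, Python scripts to look and compute and a tool call to move; the robot and the scene stay as the last step left them, time stands still between calls to the robot, and variables do not carry over. Pictures are saved under pics/ and viewed, at most 10 in all, crops included, and the job is handed in when it is done.

Besides the shell and the picture viewer there is one more tool, called after "Call:" by a JSON object that holds its "op" and its "data". apply_moves: Moves the arm, as the interface text tells. Its arguments: {"type":"object","properties":{"angular":{"type":"array"},"offset":{"type":"array"},"hand":{"type":"array"},"force":{"type":"number"}},"required":["angular","offset","hand"]}

```bash
mkdir -p pics
cat > h.py <<'E'
import numpy as np, cv2
from scipy.spatial.transform import Rotation as R
from rig import manip, cams, models
def T(cam):
    p=cams.camera_params(cam); K=(p["fx"],p["fy"],p["cx"],p["cy"])
    if "mount" in p:
        s=manip.sense(); q=s["orientation"]; M=np.eye(4)
        M[:3,:3]=R.from_quat([q[1],q[2],q[3],q[0]]).as_matrix(); M[:3,3]=s["ee_pos"]
        return K, M@np.array(p["mount"])
    M=np.eye(4); M[:3,:3]=cv2.Rodrigues(np.array(p["rvec"],float))[0]; M[:3,3]=np.ravel(p["tvec"])
    return K, np.linalg.inv(M)
def cap(cam):
    K,M=T(cam); im,d=cams.capture(cam); return im,d,K,M
def cloud(d,K,M):
    v,u=np.mgrid[:d.shape[0],:d.shape[1]]
    P=np.stack([(u-K[2])/K[0]*d,(v-K[3])/K[1]*d,d],-1)@M[:3,:3].T+M[:3,3]
    P[d<=0]=np.nan; return P
def ray(u,v,K,M):
    r=M[:3,:3]@np.array([(u-K[2])/K[0],(v-K[3])/K[1],1]); return M[:3,3],r
def tri(rays):
    A=0;b=0
    for o,r in rays:
        r=r/np.linalg.norm(r); Q=np.eye(3)-np.outer(r,r); A=A+Q; b=b+Q@o
    return np.linalg.solve(A,b)
def onz(o,r,z): return o+r*(z-o[2])/r[2]
E
python3 - <<'E'
from h import *
ims={}
for c in("scene","top"):
    im,d,K,M=cap(c); P=cloud(d,K,M); ims[c]=im
    cv2.imwrite(f"pics/{c}0.png",im); np.savez(f"{c}0.npz",im=im,P=P,d=d)
    print(c,K,M[:3,3].round(),(d>0).mean())
    for n in["board","mat","gauge","gauge_tip","gauge_grip","rack","tank","tube_mouth"]:
        for k in models.landmark_of(n,c)[:3]:
            u,v=k["centre"][0]*512,k["centre"][1]*384
            print(n,round(k["score"],2),round(u),round(v),P[min(int(v),383),min(int(u),511)].round())
E
```

```text
scene (485.45238813404086, 485.45238813404086, 251.05937046854595, 187.98014263277045) [ 882. -532. 1132.] 0.9959767659505209
board 0.93 228 98 [217. 292.  30.]
board 0.92 245 194 [461.  32.  29.]
board 0.61 114 300 [ 370. -387.   35.]
mat 0.77 289 227 [606.  20.   4.]
gauge 0.83 175 317 [ 528. -345.   70.]
gauge 0.51 245 191 [459.  35.  34.]
gauge_tip 0.73 205 284 [ 516. -229.    3.]
gauge_grip 0.68 164 330 [ 528. -380.   70.]
rack 0.79 181 319 [ 541. -341.   69.]
rack 0.55 291 229 [614.  21.   5.]
tank 0.98 319 141 [549. 271.  67.]
tube_mouth 0.58 324 112 [526. 325. 118.]
top (394.7521933350928, 394.7521933350928, 255.86354161099678, 192.80496877688682) [ 405.    5. 1111.] 0.9959462483723959
board 0.97 251 206 [457.  44.  30.]
board 0.73 406 246 [ 360. -378.   27.]
board 0.67 152 298 [203. 307.  28.]
mat 0.6 260 150 [618.  19.   3.]
gauge 0.81 391 181 [ 534. -336.   47.]
gauge_tip 0.71 359 177 [ 539. -247.   59.]
gauge_grip 0.86 408 187 [ 516. -370.   70.]
rack 0.83 385 181 [ 529. -314.   64.]
rack 0.61 261 151 [618.  19.   3.]
rack 0.28 340 247 [ 354. -199.   34.]
tank 0.55 155 175 [531. 292.  90.]
tube_mouth 0.63 138 173 [535. 329. 114.]
```

Run:
```python
import cv2,numpy as np
a=cv2.imread("pics/scene0.png");b=cv2.imread("pics/top0.png")
cv2.imwrite("pics/t2.png",cv2.resize(b,(800,600)))
cv2.imwrite("pics/s2.png",cv2.resize(a,(800,600)))
```

```text
(no output)
```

View pics/t2.png

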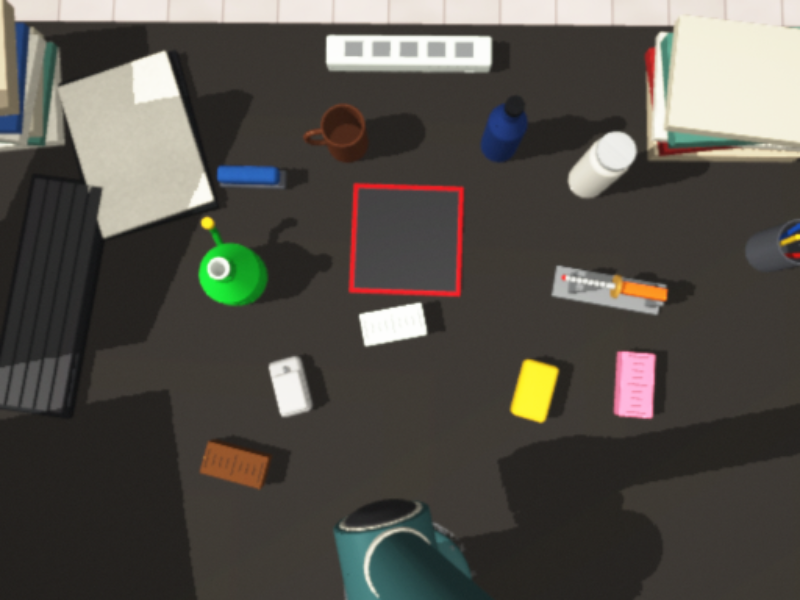

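View pics/s2.png

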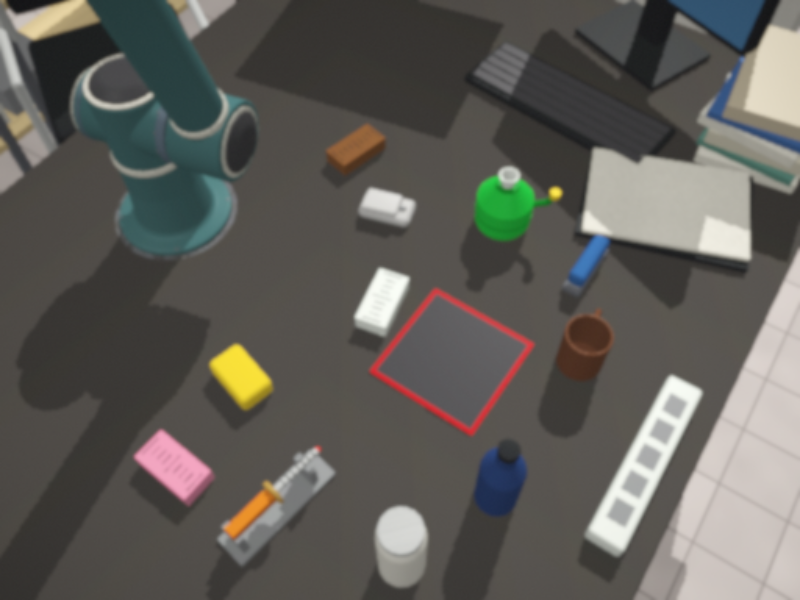

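The top view (800x600) shows the white board at about (393,324), the red-edged mat at (406,240), the gauge in its rack with the tip at (563,278) and handle at (643,291), and the tank tube mouth at (218,267). The brown and pink blocks are look-alikes. Next I measure these from colour and depth in both views.

Run:
```python
from h import *
s=manip.sense(); print(s["ee_pos"],s["orientation"],s["time"])
q=s["orientation"];print(R.from_quat([q[1],q[2],q[3],q[0]]).as_matrix().round(2))
for c in("scene","top"):
    z=np.load(c+"0.npz"); im,P=z["im"],z["P"]; hsv=cv2.cvtColor(im,cv2.COLOR_BGR2HSV)
    H,S,V=[hsv[...,i].astype(int) for i in range(3)]; X,Y,Z=P[...,0],P[...,1],P[...,2]
    def rep(n,m):
        p=P[m]; r=cv2.minAreaRect(p[:,:2].astype(np.float32)); e=np.linalg.eigh(np.cov(p[:,:2].T))[1][:,1]
        print(c,n,m.sum(),"rect",np.round(r[0]),np.round(r[1]),round(r[2],1),"mean",p.mean(0).round(1),"med z",np.median(p[:,2]).round(1),"dir",np.degrees(np.arctan2(e[1],e[0])).round(1))
    rep("board",(abs(X-459)<50)&(abs(Y-38)<80)&(Z>23)&(Z<40)&(S<60))
    rep("matred",(S>140)&((H<8)|(H>172))&(abs(X-613)<140)&(abs(Y-20)<140)&(Z<15))
    rep("handle",(H>7)&(H<17)&(S>170)&(V>150)&(abs(X-530)<60)&(abs(Y+370)<80)&(Z>50))
    rep("tipred",(S>110)&((H<7)|(H>172))&(abs(X-540)<50)&(abs(Y+240)<50))
    rep("rackgrey",(abs(X-535)<60)&(abs(Y+320)<130)&(Z>2)&(Z<14))
    rep("rim",(S<70)&(abs(X-530)<70)&(abs(Y-315)<60)&(Z>122)&(Z<138))
    rep("green",(H>45)&(H<75)&(S>150)&(abs(X-530)<110)&(abs(Y-315)<120))
```

```text
[ 177.31926792 -651.29739151  404.68532649] [ 1.02398768e-05  9.91180617e-01  1.32517866e-01 -5.21443755e-07] 0.9
[[ 0.96  0.26  0.  ]
 [ 0.26 -0.96 -0.  ]
 [-0.    0.   -1.  ]]
scene board 754 rect [455.  40.] [ 58. 113.] 12.0 mean [456.1  37.6  30.7] med z 30.7 dir 102.1
scene matred 974 rect [610.  18.] [205. 205.] 88.9 mean [614.3   6.2   3.2] med z 3.3 dir 99.6
scene handle 331 rect [ 517. -383.] [76. 22.] 81.8 mean [ 518.3 -383.3   70. ] med z 70.1 dir 80.7
scene tipred 7 rect [ 527. -242.] [ 4. 32.] 58.1 mean [ 536.1 -247.2   55. ] med z 63.7 dir 144.5
scene rackgrey 2116 rect [ 535. -320.] [260. 120.] 90.0 mean [ 537.1 -330.6    6.3] med z 6.2 dir 87.8
scene rim 80 rect [536. 320.] [33. 35.] 82.6 mean [534.9 323.2 128.3] med z 128.8 dir 116.4
scene green 1176 rect [543. 312.] [141.  90.] 9.1 mean [547.  295.   68.4] med z 75.9 dir -156.3
top board 812 rect [455.  42.] [ 56. 110.] 11.8 mean [455.2  41.6  29. ] med z 29.2 dir 102.0
top matred 1009 rect [611.  20.] [205. 206.] 88.9 mean [609.1  18.8   1.5] med z 1.6 dir 78.8
top handle 224 rect [ 518. -383.] [77. 20.] 81.3 mean [ 516.6 -381.9   67.9] med z 68.4 dir 80.7
top tipred 6 rect [ 538. -249.] [6. 4.] 4.6 mean [ 538.5 -249.7   62.4] med z 62.4 dir -165.0
top rackgrey 971 rect [ 535. -320.] [119. 260.] 0.2 mean [ 524.4 -322.5    6.1] med z 6.1 dir 80.9
top rim 86 rect [536. 322.] [31. 32.] 89.9 mean [536.2 323.6 127.5] med z 127.7 dir 116.1
top green 1240 rect [542. 330.] [125. 117.] 72.6 mean [532.3 310.4  75.5] med z 79.4 dir -157.6
```

```bash
cat >> h.py <<'E'
def goto(g, c, z, grasp=155):
    """g grasp point; c closing axis, z tool direction -> prints the move in tool axes"""
    z=np.array(z,float)/np.linalg.norm(z); c=np.array(c,float); c-=z*(c@z); c/=np.linalg.norm(c)
    W=np.stack([np.cross(c,z),c,z],1); t=np.array(g,float)-grasp*z
    s=manip.sense(); q=s["orientation"]; A=R.from_quat([q[1],q[2],q[3],q[0]]).as_matrix(); p=np.array(s["ee_pos"])
    print("angular",np.degrees(R.from_matrix(A.T@W).as_rotvec()).round(1).tolist(),"offset",(A.T@(t-p)).round(1).tolist(),
      "TCP",t.round().tolist(),"grasp now",(p+155*A[:,2]).round(1).tolist(),"j",np.round(s["joint_pos"],2).tolist(),"t",round(s["time"],2),"w",round(float(s["gripper_width"]),3))
def d(deg): a=np.radians(deg); return np.array([np.cos(a),np.sin(a),0])
def tz(e,t): t=np.radians(t); return np.array([0,0,-np.cos(t)])+np.sin(t)*np.array(e)  # tilt from down towards e
E
python3 - <<'E'
from h import *
e=d(102); g=np.array([455,41.5,0])+28*e
goto(g+[0,0,140],d(12),tz(e,-25))
goto(g+[0,0,300],d(12),tz(e,0))
E
```

```text
angular [-18.9, -20.0, -85.3] offset [455.2, -688.9, 124.2] TCP [436.0, 133.0, 280.0] grasp now [177.3, -651.3, 249.7] j [-1.34, 0.26, 1.6, -0.0, 1.27, -0.04] t 0.9 w 1.003
angular [0.0, 0.0, -86.8] offset [451.5, -623.5, -50.3] TCP [449.0, 69.0, 455.0] grasp now [177.3, -651.3, 249.7] j [-1.34, 0.26, 1.6, -0.0, 1.27, -0.04] t 0.9 w 1.003
```

Call:
{"op": "apply_moves", "data": {"angular": [[0, 0, -87], [0, 0, -87], [0, 0, -87], [0, 0, -87], [0, 0, -87], [0, 0, -87], [0, 0, -87], [0, 0, -87], [0, 0, -87], [0, 0, -87], [0, 0, -87], [0, 0, -87], [0, 0, -87], [0, 0, -87], [0, 0, -87], [0, 0, -87], [0, 0, -87], [0, 0, -87], [0, 0, -87]], "offset": [[451, -623, 0], [451, -623, 0], [451, -623, 0], [451, -623, 0], [451, -623, 0], [451, -623, 0], [451, -623, 0], [451, -623, 0], [451, -623, 0], [451, -623, 0], [451, -623, 0], [451, -623, 0], [451, -623, 0], [451, -623, 0], [451, -623, 0], [451, -623, 0], [451, -623, 0], [451, -623, 0], [451, -623, 0]], "hand": [-1, -1, -1, -1, -1, -1, -1, -1, -1, -1, -1, -1, -1, -1, -1, -1, -1, -1, -1]}}

```text
time: 2.8
ee_pos: [448.5, 67.4, 404.6]
orientation: [0.0, 0.628, 0.778, -0.0]
wrist_force: [0.1, -0.5, -0.5]
gripper_width: 0.996
finger_force: 0.0
```

Run:
```python
from h import *
im,dd,K,M=cap("wrist"); P=cloud(dd,K,M); cv2.imwrite("pics/w1.png",im)
hsv=cv2.cvtColor(im,cv2.COLOR_BGR2HSV); m=(hsv[...,1]<60)&(P[...,2]>22)&(P[...,2]<40)&(abs(P[...,0]-455)<60)&(abs(P[...,1]-41)<80)
p=P[m]; r=cv2.minAreaRect(p[:,:2].astype(np.float32)); print(m.sum(),r,np.median(p[:,2]) if len(p) else 0)
print(models.landmark_of("board","wrist")[:2],K)
e=d(102); g=np.array([455,41.5,0])+28*e
goto(g+[0,0,140],d(12),tz(e,-25))
```

```text
5270 ((457.6239013671875, 39.075958251953125), (56.129207611083984, 109.55590057373047), 11.915199279785156) 30.49305455486771
[{'centre': [0.518, 0.4615], 'score': 0.79}] (342.6847807677717, 342.6847807677717, 262.02446597154216, 187.71371100980616)
angular [0.0, -25.0, 0.1] offset [67.1, 1.2, 124.2] TCP [436.0, 133.0, 280.0] grasp now [448.5, 67.1, 249.7] j [0.09, -0.17, 2.05, -0.0, 1.25, -0.12] t 2.9 w 0.999
```

Call:
{"op": "apply_moves", "data": {"angular": [[0, -25, 0], [0, -25, 0], [0, -25, 0], [0, -25, 0], [0, -25, 0]], "offset": [[66, 1, 124], [66, 1, 124], [66, 1, 124], [66, 1, 124], [66, 1, 124]], "hand": [-1, -1, -1, -1, -1]}}

```text
time: 3.4
ee_pos: [435.5, 132.7, 280.3]
orientation: [0.167, 0.612, 0.761, -0.137]
wrist_force: [-0.2, -0.1, 0.6]
gripper_width: 0.998
finger_force: 0.0
```

Run:
```python
from h import *
e=d(102); g=np.array([457,40,0])+28*e
goto(g+[0,0,23],d(12),tz(e,-25))
```

```text
angular [-0.0, -0.1, 0.3] offset [47.7, 2.1, 106.6] TCP [438.0, 131.0, 163.0] grasp now [449.0, 68.8, 139.7] j [0.4, 0.01, 2.17, -0.48, 1.1, 0.44] t 3.4 w 0.998
```

Call:
{"op": "apply_moves", "data": {"angular": [[0, 0, 0], [0, 0, 0], [0, 0, 0], [0, 0, 0], [0, 0, 0], [0, 0, 0], [0, 0, 0], [0, 0, 0], [0, 0, 0], [0, 0, 0], [0, 0, 0]], "offset": [[16, 1, 35], [32, 1, 70], [44, 2, 98], [48, 2, 106], [48, 2, 106], [48, 2, 106], [48, 2, 106], [48, 2, 106], [48, 2, 106], [48, 2, 106], [48, 2, 106]], "hand": [-1, -1, -1, -1, -1, 1, 1, 1, 1, 1, 1], "force": 70}}

```text
time: 4.5
ee_pos: [439.6, 132.7, 166.9]
orientation: [0.17, 0.613, 0.76, -0.134]
wrist_force: [-0.2, 0.2, 6.6]
gripper_width: 0.638
finger_force: 74.3
```

Run:
```python
from h import *
e=d(102); g=np.array([457,40,0])+28*e
goto(g+[0,0,170],d(12),tz(e,-25))
# final on mat: board centre (575,50), board width along d(a)
goto([575,50,200],d(0),tz(d(90),65))
```

```text
angular [0.3, 0.0, 0.1] offset [-61.4, -1.6, -129.8] TCP [438.0, 131.0, 310.0] grasp now [454.1, 68.8, 26.4] j [0.4, 0.2, 2.23, -0.57, 0.88, 0.59] t 4.5 w 0.638
angular [-4.4, 89.6, 12.9] offset [-265.2, 85.4, 15.4] TCP [575.0, -90.0, 266.0] grasp now [454.1, 68.8, 26.4] j [0.4, 0.2, 2.23, -0.57, 0.88, 0.59] t 4.5 w 0.638
```

Call:
{"op": "apply_moves", "data": {"angular": [[0, 0, 0], [0, 0, 0], [0, 0, 0], [0, 0, 0]], "offset": [[-10, 0, -21], [-30, 0, -64], [-61, 0, -130], [-61, 0, -130]], "hand": [1, 1, 1, 1], "force": 70}}

```text
time: 4.9
ee_pos: [439.4, 132.6, 313.8]
orientation: [0.171, 0.613, 0.76, -0.132]
wrist_force: [1.5, 0.1, -1.6]
gripper_width: 0.636
finger_force: 74.6
```

Run:
```python
from h import *
goto([575,38.6,220],d(0),tz(d(90),65))
```

```text
angular [-4.2, 89.5, 13.0] offset [-221.7, 82.3, 134.9] TCP [575.0, -102.0, 286.0] grasp now [454.5, 69.0, 173.2] j [0.4, -0.03, 2.14, -0.47, 1.15, 0.41] t 4.9 w 0.636
```

Call:
{"op": "apply_moves", "data": {"angular": [[-4.2, 89.5, 13], [-4.2, 89.5, 13], [-4.2, 89.5, 13], [-4.2, 89.5, 13], [-4.2, 89.5, 13], [-4.2, 89.5, 13], [-4.2, 89.5, 13], [-4.2, 89.5, 13], [-4.2, 89.5, 13], [-4.2, 89.5, 13], [-4.2, 89.5, 13], [-4.2, 89.5, 13], [-4.2, 89.5, 13], [-4.2, 89.5, 13]], "offset": [[-222, 82, 135], [-222, 82, 135], [-222, 82, 135], [-222, 82, 135], [-222, 82, 135], [-222, 82, 135], [-222, 82, 135], [-222, 82, 135], [-222, 82, 135], [-222, 82, 135], [-222, 82, 135], [-222, 82, 135], [-222, 82, 135], [-222, 82, 135]], "hand": [1, 1, 1, 1, 1, 1, 1, 1, 1, 1, 1, 1, 1, 1], "force": 70}}

```text
time: 6.3
ee_pos: [573.2, -103.0, 280.3]
orientation: [-0.38, 0.599, 0.596, 0.377]
wrist_force: [-0.3, -0.0, -2.0]
gripper_width: 0.639
finger_force: 74.5
```

Run:
```python
from h import *
goto([575,38.6,87],d(0),tz(d(90),65))
for c in("scene","wrist"):
    im,dd,K,M=cap(c); P=cloud(dd,K,M); np.savez("b_%s.npz"%c,im=im,P=P); cv2.imwrite("pics/b_%s.png"%c,im)
a=cv2.imread("pics/b_scene.png"); b=cv2.imread("pics/b_wrist.png")
cv2.imwrite("pics/b.png",np.hstack([cv2.resize(a,(400,300)),cv2.resize(b,(400,300))]))
```

```text
angular [-0.1, 0.3, -0.3] offset [-115.0, 2.5, 55.7] TCP [575.0, -102.0, 153.0] grasp now [572.9, 37.0, 213.9] j [-0.47, 0.4, 1.88, 0.94, 1.6, -0.82] t 6.3 w 0.639
```

View pics/b.png

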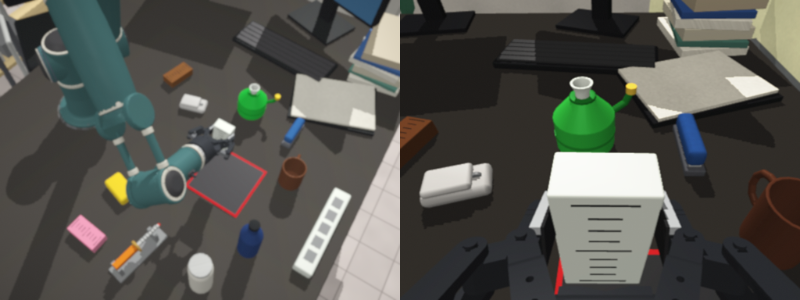

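The left half (scene) shows the board held upright over the mat at about (222,128). The right half (wrist) shows its broad face at (605,215), level between the fingers.

```bash
cat > face.py <<'E'
from h import *
def face(P,im):
    hsv=cv2.cvtColor(im,cv2.COLOR_BGR2HSV); s=manip.sense()
    m=(hsv[...,1]<50)&(hsv[...,2]>120)&(abs(P[...,0]-575)<45)&(abs(P[...,1]-45)<45)&(P[...,2]>15); m=cv2.erode(m.astype(np.uint8),np.ones((5,5)))>0
    p=P[m]; f=p[p[:,1]<np.percentile(p[:,1],50)]; c=np.median(f,0)
    for _ in range(3):
        n=np.linalg.svd(f-f.mean(0))[2][2]; c=f.mean(0); p2=p[abs((p-c)@n)<2]; f=p2
    print("n",n.round(3),"c",c.round(1),len(f),"zmax",p[:,2].max().round(1))
E
python3 - <<'E'
from face import *
z=np.load("b_wrist.npz"); face(z["P"],z["im"])
E
```

```text
n [ 0.002 -1.     0.011] c [573.7  33.2 202.3] 9566 zmax 241.2
```

Call:
{"op": "apply_moves", "data": {"angular": [[0, 0, 0], [0, 0, 0], [0, 0, 0], [0, 0, 0], [0, 0, 0], [0, 0, 0]], "offset": [[-36, 1, 17], [-72, 2, 35], [-95, 2, 46], [-102, 2, 50], [-102, 2, 50], [-102, 2, 50]], "hand": [1, 1, 1, 1, 1, 1], "force": 70}}

```text
time: 7.0
ee_pos: [574.9, -101.4, 167.3]
orientation: [-0.38, 0.598, 0.596, 0.378]
wrist_force: [0.4, 0.5, -0.8]
gripper_width: 0.636
finger_force: 74.6
```

Run:
```python
from face import *
goto([573,38,87],d(0),tz(d(90),65))
im,dd,K,M=cap("wrist"); P=cloud(dd,K,M); face(P,im)
```

```text
angular [-0.1, 0.2, -0.3] offset [-13.8, -1.8, 5.3] TCP [573.0, -102.0, 153.0] grasp now [574.7, 38.8, 101.3] j [-0.46, 0.57, 1.89, 0.95, 1.49, -0.97] t 7.0 w 0.636
n [ 0.002 -1.     0.009] c [575.5  34.9  90.4] 9645 zmax 128.4
```

Call:
{"op": "apply_moves", "data": {"angular": [[0, 0, 0], [0, 0, 0], [0, 0, 0], [0, 0, 0], [0, 0, 0]], "offset": [[-6, 0, 2.8], [-10, 0, 4.7], [-13, 0, 6], [-14, 0, 6.5], [-14, 0, 6.5]], "hand": [1, 1, 1, 1, 1], "force": 70}}

```text
time: 7.55
ee_pos: [574.6, -102.2, 154.1]
orientation: [-0.382, 0.596, 0.595, 0.38]
wrist_force: [-4.5, -5.5, 15.4]
gripper_width: 0.638
finger_force: 75.9
```

Run:
```python
from face import *
im,dd,K,M=cap("wrist"); P=cloud(dd,K,M); face(P,im)
goto([573,38,87],d(0),tz(d(90),65))
print(manip.sense()["wrist_force"])
```

```text
n [ 0.002 -1.     0.01 ] c [574.8  34.6  81.7] 9548 zmax 116.3
angular [-0.1, -0.2, -0.2] offset [-1.6, -1.6, 0.3] TCP [573.0, -102.0, 153.0] grasp now [574.3, 38.6, 89.0] j [-0.46, 0.59, 1.89, 0.95, 1.49, -0.99] t 7.6 w 0.638
[-5.13825042 -4.76948262 14.9583334 ]
```

Call:
{"op": "apply_moves", "data": {"angular": [[0, 0, 0], [0, 0, 0], [0, 0, 0], [0, 0, 0], [0, 0, 0], [0, 0, 0], [0, 0, 0], [0, 0, 0], [0, 0, 0]], "offset": [[1, 0, -0.5], [1, 0, -0.5], [1, 0, -0.5], [1, 0, -0.5], [1, 0, -0.5], [1, 0, -0.5], [1, 0, -0.5], [1, 0, -0.5], [1, 0, -0.5]], "hand": [1, 1, 0.0, -0.35, -0.5, -0.8, -1, -1, -1], "force": 20}}

```text
time: 8.5
ee_pos: [574.0, -101.3, 151.3]
orientation: [-0.381, 0.599, 0.595, 0.377]
wrist_force: [0.0, -0.9, 0.1]
gripper_width: 1.003
finger_force: 0.0
```

Run:
```python
from face import *
im,dd,K,M=cap("wrist"); P=cloud(dd,K,M); face(P,im); cv2.imwrite("pics/rel.png",im)
goto([573,38,87],d(0),tz(d(90),65))
print(manip.sense()["wrist_force"])
```

```text
n [-0.005  1.    -0.004] c [573.6  34.1  80.3] 9553 zmax 115.2
angular [-0.1, 0.2, -0.4] offset [0.6, -1.0, -1.5] TCP [573.0, -102.0, 153.0] grasp now [573.6, 38.9, 85.4] j [-0.46, 0.59, 1.89, 0.95, 1.48, -0.99] t 8.55 w 1.0
[-0.16678998  0.7247835  -0.00838258]
```

Call:
{"op": "apply_moves", "data": {"angular": [[0, 0, 0], [0, 0, 0], [0, 0, 0], [0, 0, 0], [0, 0, 0], [0, 0, 0]], "offset": [[0, 0, -10], [0, 0, -30], [0, 0, -60], [0, 0, -100], [0, 0, -100], [0, 0, -100]], "hand": [-1, -1, -1, -1, -1, -1]}}

```text
time: 9.15
ee_pos: [574.5, -194.2, 195.2]
orientation: [-0.379, 0.599, 0.595, 0.378]
wrist_force: [-0.3, 0.5, -1.1]
gripper_width: 1.002
finger_force: 0.0
```

Run:
```python
from face import *
im,dd,K,M=cap("wrist"); P=cloud(dd,K,M); face(P,im)
e=d(81.3); g=np.array([518,-379,60])
goto(g+[0,0,170],d(-8.7),tz(e,25))
goto(g+[0,0,250],d(-8.7),tz(e,0))
```

```text
n [-0.005  1.    -0.003] c [573.9  34.   72.4] 4743 zmax 115.1
angular [-6.5, -39.7, 5.9] offset [52.0, -66.6, -301.9] TCP [508.0, -444.0, 370.0] grasp now [574.0, -52.7, 128.4] j [-0.59, 0.58, 1.8, 0.85, 1.61, -0.95] t 9.2 w 0.994
angular [-5.2, -64.6, 7.4] offset [165.2, -57.5, -283.5] TCP [518.0, -379.0, 465.0] grasp now [574.0, -52.7, 128.4] j [-0.59, 0.58, 1.8, 0.85, 1.61, -0.95] t 9.2 w 0.994
```

Call:
{"op": "apply_moves", "data": {"angular": [[0, 0, 0], [0, 0, 0], [-5.2, -64.6, 7.4], [-5.2, -64.6, 7.4], [-5.2, -64.6, 7.4], [-5.2, -64.6, 7.4], [-5.2, -64.6, 7.4], [-5.2, -64.6, 7.4], [-5.2, -64.6, 7.4], [-5.2, -64.6, 7.4], [-5.2, -64.6, 7.4], [-5.2, -64.6, 7.4], [-5.2, -64.6, 7.4]], "offset": [[45, 0, -21], [90, 0, -42], [165, -57, -284], [165, -57, -284], [165, -57, -284], [165, -57, -284], [165, -57, -284], [165, -57, -284], [165, -57, -284], [165, -57, -284], [165, -57, -284], [165, -57, -284], [165, -57, -284]], "hand": [-1, -1, -1, -1, -1, -1, -1, -1, -1, -1, -1, -1, -1]}}

```text
time: 10.5
ee_pos: [519.1, -378.4, 463.5]
orientation: [-0.002, 0.758, 0.652, 0.001]
wrist_force: [0.6, -0.7, -0.5]
gripper_width: 1.002
finger_force: 0.0
```

Run:
```python
from h import *
im,dd,K,M=cap("wrist"); P=cloud(dd,K,M); cv2.imwrite("pics/g1.png",im)
H,S,V=[cv2.cvtColor(im,cv2.COLOR_BGR2HSV)[...,i].astype(int) for i in range(3)]
Y=P[...,1]
m=(H>7)&(H<17)&(S>170)&(V>120)&(Y<-335)&(Y>-450)&(P[...,2]>64); p=P[m]
print(m.sum(),cv2.minAreaRect(p[:,:2].astype(np.float32)),np.median(p[:,2]))
for n in("gauge_tip","gauge_grip"):
    for k in models.landmark_of(n,"wrist")[:1]:
        o,r=ray(k["centre"][0]*512,k["centre"][1]*384,K,M); print(n,k["score"],onz(o,r,60).round(1))
e=d(81.3); g=np.array([518,-379,60])
goto(g+[0,0,140],d(-8.7),tz(e,25))
```

```text
244 ((520.2654418945312, -383.7335510253906), (77.33184051513672, 17.999313354492188), 80.64207458496094) 70.41153194771658
gauge_tip 0.88 [ 543.5 -251.2   60. ]
gauge_grip 0.94 [ 519.9 -377.2   60. ]
angular [-0.1, 24.9, 0.0] offset [-66.0, -0.8, 123.3] TCP [508.0, -444.0, 340.0] grasp now [518.8, -378.5, 308.9] j [-0.67, 0.17, 1.6, 0.0, 1.37, -0.52] t 10.65 w 0.997
```

View pics/g1.png

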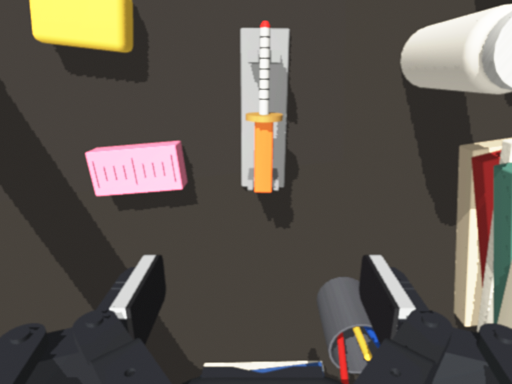

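The wrist view shows the gauge clear in its rack. The tip is at (265,25), the collar at (264,117) and the handle runs down to (263,190).

Call:
{"op": "apply_moves", "data": {"angular": [[0, 25, 0], [0, 25, 0], [0, 25, 0], [0, 25, 0], [0, 25, 0]], "offset": [[-66, 0, 123], [-66, 0, 123], [-66, 0, 123], [-66, 0, 123], [-66, 0, 123]], "hand": [-0.3, -0.3, -0.3, -0.3, -0.3]}}

```text
time: 11.15
ee_pos: [508.6, -444.5, 339.6]
orientation: [-0.143, 0.741, 0.635, 0.164]
wrist_force: [0.3, 0.3, 0.4]
gripper_width: 0.652
finger_force: 0.0
```

Run:
```python
from h import *
e=d(80.5); g=np.array([520,-379,60])
goto(g,d(-9.5),tz(e,25))
```

```text
angular [-0.5, -0.1, 0.6] offset [-58.2, 1.0, 126.4] TCP [509.0, -444.0, 200.0] grasp now [518.1, -379.4, 199.3] j [-0.84, 0.4, 1.58, 0.33, 1.46, -0.77] t 11.15 w 0.652
```

Call:
{"op": "apply_moves", "data": {"angular": [[0, 0, 0.6], [0, 0, 0.6], [0, 0, 0.6], [0, 0, 0.6], [0, 0, 0.6], [0, 0, 0.6], [0, 0, 0.6], [0, 0, 0.6], [0, 0, 0.6], [0, 0, 0.6], [0, 0, 0.6], [0, 0, 0.6]], "offset": [[-20, 1, 43], [-40, 1, 86], [-53, 1, 115], [-58, 1, 126], [-58, 1, 126], [-58, 1, 126], [-58, 1, 126], [-58, 1, 126], [-58, 1, 126], [-58, 1, 126], [-58, 1, 126], [-58, 1, 126]], "hand": [-0.3, -0.3, -0.3, -0.3, -0.3, 1, 1, 1, 1, 1, 1, 1], "force": 90}}

```text
time: 12.35
ee_pos: [510.6, -444.2, 206.4]
orientation: [-0.141, 0.744, 0.633, 0.164]
wrist_force: [-2.8, 0.1, 6.7]
gripper_width: 0.213
finger_force: 89.0
```

Run:
```python
from h import *
e=d(80.5); g=np.array([520,-379,60])
goto(g+[0,0,240],d(-9.5),tz(e,25))
print(manip.sense()["wrist_force"])
```

```text
angular [-0.2, 0.0, 0.2] offset [99.0, -1.9, -212.1] TCP [509.0, -444.0, 440.0] grasp now [520.7, -379.6, 65.9] j [-0.84, 0.53, 1.66, 0.35, 1.26, -0.84] t 12.35 w 0.213
[-2.75620502  0.09847796  6.73589567]
```

Call:
{"op": "apply_moves", "data": {"angular": [[0, 0, 0], [0, 0, 0], [0, 0, 0], [0, 0, 0], [0, 0, 0], [0, 0, 0], [0, 0, 0], [0, 0, 0]], "offset": [[4, 0, -9], [13, 0, -28], [30, 0, -65], [50, 0, -107], [70, 0, -150], [99, 0, -212], [99, 0, -212], [99, 0, -212]], "hand": [1, 1, 1, 1, 1, 1, 1, 1], "force": 100}}

```text
time: 13.15
ee_pos: [511.7, -443.9, 442.9]
orientation: [-0.138, 0.744, 0.634, 0.164]
wrist_force: [1.0, -0.1, -1.3]
gripper_width: 0.212
finger_force: 97.7
```

Run:
```python
from h import *
im,dd,K,M=cap("wrist"); P=cloud(dd,K,M); cv2.imwrite("pics/g2.png",im); np.savez("g2.npz",im=im,P=P,M=M)
s=manip.sense(); print(s["gripper_width"],s["finger_force"],s["wrist_force"])
# gauge at tank, tip down, tool towards right tangential
a=np.arctan2(322,536); 
for az in(-45,-60): goto([536,322,172+130],d(az+90),tz(d(az),65))
print(models.landmark_of("gauge_tip","wrist")[:2],models.landmark_of("gauge","wrist")[:2])
```

```text
0.21566377722773444 97.73154973983765 [ 0.63065894 -0.21867221 -1.12687298]
angular [-20.6, -82.6, -56.1] offset [733.6, -211.5, 419.4] TCP [437.0, 421.0, 368.0] grasp now [521.5, -379.2, 298.3] j [-0.84, 0.34, 1.48, 0.33, 1.61, -0.71] t 13.2 w 0.216
angular [-15.0, -86.1, -40.7] offset [757.8, -186.4, 430.6] TCP [466.0, 444.0, 368.0] grasp now [521.5, -379.2, 298.3] j [-0.84, 0.34, 1.48, 0.33, 1.61, -0.71] t 13.2 w 0.216
[{'centre': [0.5107, 0.4661], 'score': 0.22}] [{'centre': [0.5109, 0.4656], 'score': 0.73}]
```

View pics/g2.png

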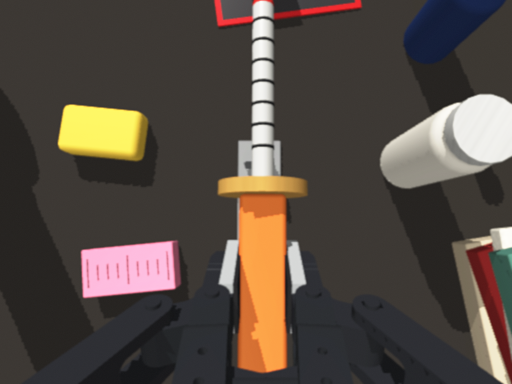

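The wrist view shows the gauge held straight between the pads, with the collar at (263,187) and the rod running up the centre line to (263,0).

Call:
{"op": "apply_moves", "data": {"angular": [[-20.6, -82.6, -56.1], [-20.6, -82.6, -56.1], [-20.6, -82.6, -56.1], [-20.6, -82.6, -56.1], [-20.6, -82.6, -56.1], [-20.6, -82.6, -56.1], [-20.6, -82.6, -56.1], [-20.6, -82.6, -56.1], [-20.6, -82.6, -56.1], [-20.6, -82.6, -56.1], [-20.6, -82.6, -56.1], [-20.6, -82.6, -56.1], [-20.6, -82.6, -56.1], [-20.6, -82.6, -56.1], [-20.6, -82.6, -56.1], [-20.6, -82.6, -56.1], [-20.6, -82.6, -56.1], [-20.6, -82.6, -56.1], [-20.6, -82.6, -56.1], [-20.6, -82.6, -56.1]], "offset": [[750, -211, 385], [750, -211, 385], [750, -211, 385], [750, -211, 385], [750, -211, 385], [750, -211, 385], [750, -211, 385], [750, -211, 385], [750, -211, 385], [750, -211, 385], [750, -211, 385], [750, -211, 385], [750, -211, 385], [750, -211, 385], [750, -211, 385], [750, -211, 385], [750, -211, 385], [750, -211, 385], [750, -211, 385], [750, -211, 385]], "hand": [1, 1, 1, 1, 1, 1, 1, 1, 1, 1, 1, 1, 1, 1, 1, 1, 1, 1, 1, 1], "force": 100}}

```text
time: 15.3
ee_pos: [436.6, 421.6, 403.5]
orientation: [0.494, 0.321, 0.781, -0.207]
wrist_force: [-0.3, -0.1, -1.4]
gripper_width: 0.212
finger_force: 98.2
```

```bash
cat > axis.py <<'E'
from h import *
def axis(P,im,g):
    H,S,V=[cv2.cvtColor(im,cv2.COLOR_BGR2HSV)[...,i].astype(int) for i in range(3)]
    D=np.linalg.norm(P[...,:2]-g[:2],axis=-1)
    m=(D<30)&(P[...,2]<g[2]-52)&(P[...,2]>g[2]-118); m=cv2.erode(m.astype(np.uint8),np.ones((3,3)))>0
    p=P[m]; r=[]
    for z0 in np.arange(g[2]-116,g[2]-56,6):
        q=p[(p[:,2]>z0)&(p[:,2]<z0+6)]
        if len(q)>4: r.append(np.median(q,0))
    r=np.array(r); fx=np.polyfit(r[:,2],r[:,0],1); fy=np.polyfit(r[:,2],r[:,1],1)
    print(len(p),"slope per z",fx[0].round(3),fy[0].round(3),"surface xy at z_grip-42-45:",np.polyval(fx,g[2]-87).round(1),np.polyval(fy,g[2]-87).round(1))
E
python3 - <<'E'
from axis import *
s=manip.sense(); 
goto([536,322,172+40],d(45),tz(d(-45),65))
q=s["orientation"];g=np.array(s["ee_pos"])+155*R.from_quat([q[1],q[2],q[3],q[0]]).as_matrix()[:,2]
for c in("wrist","scene","top"):
    im,dd,K,M=cap(c); P=cloud(dd,K,M); np.savez("t_%s.npz"%c,im=im,P=P,K=K,M=M); cv2.imwrite("pics/t_%s.png"%c,im)
    try: axis(P,im,g)
    except Exception as ex: print(c,ex)
a,b=[cv2.imread(f"pics/t_{c}.png") for c in("scene","wrist")]
cv2.imwrite("pics/t.png",np.hstack([cv2.resize(a,(400,300)),cv2.resize(b,(400,300))]))
E
```

```text
angular [-0.1, -0.2, 0.3] offset [113.9, 0.6, 53.9] TCP [437.0, 421.0, 278.0] grasp now [535.5, 322.2, 337.5] j [0.98, 0.25, 1.82, -1.09, 1.53, 0.52] t 15.3 w 0.212
2574 slope per z 0.004 -0.002 surface xy at z_grip-42-45: 536.9 321.4
24 slope per z 1.086 0.634 surface xy at z_grip-42-45: 541.5 316.2
top too many indices for array: array is 1-dimensional, but 2 were indexedaxis.py:10: RankWarning: Polyfit may be poorly conditioned
  r=np.array(r); fx=np.polyfit(r[:,2],r[:,0],1); fy=np.polyfit(r[:,2],r[:,1],1)
axis.py:10: RankWarning: Polyfit may be poorly conditioned
  r=np.array(r); fx=np.polyfit(r[:,2],r[:,0],1); fy=np.polyfit(r[:,2],r[:,1],1)
```

View pics/t.png

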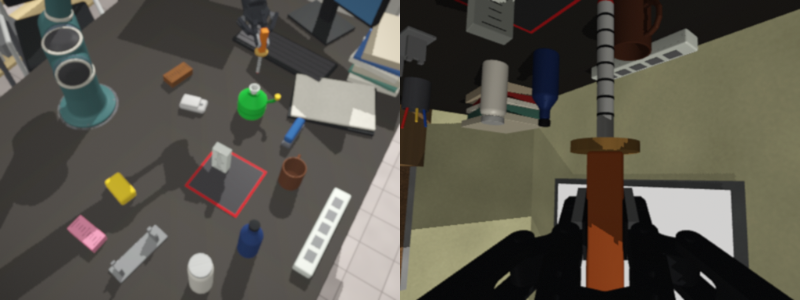

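The left half (scene) shows the gauge hanging tip-down above the tank at about (261,60), and the board standing on the mat at (221,157). The right half (wrist) shows the rod plumb at (605,70).

Run:
```python
from h import *
for c in("scene","top"):
    z=np.load(c+"0.npz"); im,P=z["im"],z["P"]; S=cv2.cvtColor(im,cv2.COLOR_BGR2HSV)[...,1]; X,Y,Z=P[...,0],P[...,1],P[...,2]
    m=(S<80)&(abs(X-536)<26)&(abs(Y-322)<26)&(Z>118)&(Z<140)
    cs,_=cv2.findContours(m.astype(np.uint8),cv2.RETR_EXTERNAL,cv2.CHAIN_APPROX_NONE); k=max(cs,key=cv2.contourArea)
    (u,v),ax,an=cv2.fitEllipse(k); K,M=T(c); o,r=ray(u,v,K,M); print(c,u,v,ax,onz(o,r,129).round(1))
goto([531.8,326.3,275],d(45),tz(d(-45),65))
```

```text
scene 325.8161926269531 111.93891143798828 (10.668732643127441, 11.883927345275879) [536. 320. 129.]
top 139.0737762451172 171.0478515625 (12.20934009552002, 12.873087882995605) [535.6 322.  129. ]
angular [-0.1, -0.2, 0.1] offset [61.9, 0.5, 21.4] TCP [432.0, 426.0, 341.0] grasp now [536.1, 321.1, 339.7] j [0.98, 0.25, 1.82, -1.09, 1.53, 0.52] t 15.45 w 0.214
```

Call:
{"op": "apply_moves", "data": {"angular": [[0, 0, 0], [0, 0, 0], [0, 0, 0], [0, 0, 0]], "offset": [[40, 0, 15], [62, -0.3, 22], [62, -0.3, 22], [62, -0.3, 22]], "hand": [1, 1, 1, 1], "force": 100}}

```text
time: 15.85
ee_pos: [432.7, 425.4, 341.8]
orientation: [0.495, 0.323, 0.78, -0.206]
wrist_force: [-0.4, 0.2, -0.3]
gripper_width: 0.209
finger_force: 98.2
```

Run:
```python
from axis import *
s=manip.sense(); goto([531.8,325.2,250],d(45),tz(d(-45),65))
q=s["orientation"];g=np.array(s["ee_pos"])+155*R.from_quat([q[1],q[2],q[3],q[0]]).as_matrix()[:,2]
im,dd,K,M=cap("wrist"); P=cloud(dd,K,M); axis(P,im,g); cv2.imwrite("pics/n_w.png",im)
im2,dd,K,M=cap("scene"); cv2.imwrite("pics/n_s.png",im2)
im3,dd,K3,M3=cap("top")
crop=im2[40:160,260:380]; c3=im3[110:230,80:200]
cv2.imwrite("pics/n.png",np.hstack([cv2.resize(crop,(400,400),interpolation=cv2.INTER_CUBIC),cv2.resize(c3,(400,400),interpolation=cv2.INTER_CUBIC)]))
print(models.landmark_of("gauge_tip","scene")[:1])
for z in(90,150,250):
    p=np.linalg.inv(M)@[535.8,321.2,z,1]; print(z,(K[0]*p[0]/p[2]+K[2]-260)*400/120,(K[1]*p[1]/p[2]+K[3]-40)*400/120)
```

```text
angular [-0.1, -0.2, 0.0] offset [23.6, -0.8, 11.6] TCP [432.0, 425.0, 316.0] grasp now [531.8, 326.1, 275.9] j [0.99, 0.32, 1.86, -1.1, 1.48, 0.63] t 15.85 w 0.209
2582 slope per z 0.0 -0.005 surface xy at z_grip-42-45: 533.6 325.5
[{'centre': [0.6404, 0.2721], 'score': 0.61}]
90 214.71533098670477 270.2456995943193
150 222.8062040857454 221.27024386100823
250 237.7625413252078 130.73694498988655
```

View pics/n.png

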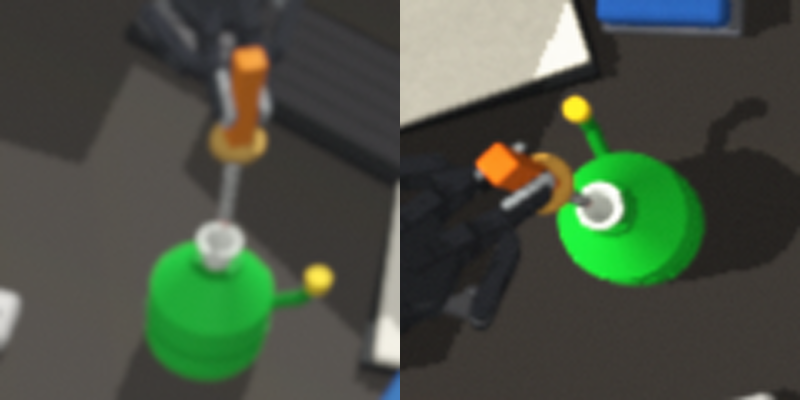

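The left half (scene crop) shows the rod dropping towards the tube mouth at (220,240). The right half (top crop) shows the tip entering over the mouth at (598,206). They are lined up, so I descend.

Call:
{"op": "apply_moves", "data": {"angular": [[0, 0, 0], [0, 0, 0], [0, 0, 0], [0, 0, 0], [0, 0, 0], [0, 0, 0], [0, 0, 0], [0, 0, 0], [0, 0, 0], [0, 0, 0]], "offset": [[9, -1.2, 4.2], [18, -1.2, 8.4], [27, -1.2, 12.6], [36, -1.2, 16.8], [45, -1.2, 21], [54, -1.2, 25.2], [63, -1.2, 29.4], [72, -1.2, 33.6], [78, -1.2, 36.4], [78, -1.2, 36.4]], "hand": [1, 1, 1, 1, 1, 1, 1, 1, 1, 1], "force": 100}}

```text
time: 17.05
ee_pos: [431.5, 425.2, 253.6]
orientation: [0.495, 0.323, 0.78, -0.206]
wrist_force: [6.1, -4.6, -2.1]
gripper_width: 0.212
finger_force: 97.8
```

Run:
```python
from axis import *
s=manip.sense(); goto([530.8,325.3,172],d(45),tz(d(-45),65)); print(s["wrist_force"],s["torque"])
q=s["orientation"];g=np.array(s["ee_pos"])+155*R.from_quat([q[1],q[2],q[3],q[0]]).as_matrix()[:,2]
im,dd,K,M=cap("wrist"); P=cloud(dd,K,M)
H,S,V=[cv2.cvtColor(im,cv2.COLOR_BGR2HSV)[...,i].astype(int) for i in range(3)]
m=(H>14)&(H<28)&(S>120)&(np.linalg.norm(P[...,:2]-g[:2],axis=-1)<35)&(P[...,2]<g[2]-25)&(P[...,2]>g[2]-60)
p=P[m]; print("collar z", m.sum(), np.percentile(p[:,2],[2,50,98]) if m.any() else "")
```

```text
angular [-0.0, -0.2, 0.1] offset [14.4, -0.4, 7.2] TCP [431.0, 425.0, 238.0] grasp now [530.6, 325.9, 187.6] j [0.99, 0.43, 1.9, -1.11, 1.41, 0.76] t 17.05 w 0.212
[ 6.12090355 -4.56236101 -2.06222809] [-0.17069839 -0.28120764  0.04925478]
collar z 1582 [146.01447162 149.59067729 151.84026786]
```

Call:
{"op": "apply_moves", "data": {"angular": [[0, 0, 0], [0, 0, 0], [0, 0, 0], [0, 0, 0], [0, 0, 0], [0, 0, 0], [0, 0, 0]], "offset": [[-0.6, 0, 1.4], [5, 0, 4], [10, 0, 6.3], [13, 0, 7.7], [15, 0, 8.6], [15.7, 0, 9], [15.7, 0, 9]], "hand": [1, 1, 1, 1, 1, 1, 1], "force": 100}}

```text
time: 17.8
ee_pos: [432.1, 424.8, 238.1]
orientation: [0.496, 0.324, 0.779, -0.205]
wrist_force: [-1.9, -3.2, 5.6]
gripper_width: 0.212
finger_force: 99.0
```

```bash
cat > col.py <<'E'
from axis import *
s=manip.sense(); goto([530.8,325.3,172],d(45),tz(d(-45),65)); print(s["wrist_force"],s["torque"])
q=s["orientation"];g=np.array(s["ee_pos"])+155*R.from_quat([q[1],q[2],q[3],q[0]]).as_matrix()[:,2]
im,dd,K,M=cap("wrist"); P=cloud(dd,K,M)
H,S,V=[cv2.cvtColor(im,cv2.COLOR_BGR2HSV)[...,i].astype(int) for i in range(3)]
m=(H>14)&(H<28)&(S>120)&(np.linalg.norm(P[...,:2]-g[:2],axis=-1)<35)&(P[...,2]<g[2]-25)&(P[...,2]>g[2]-60)
p=P[m]; print("collar z", m.sum(), np.percentile(p[:,2],[2,50,98]) if m.any() else "")
E
python3 col.py
```

```text
angular [-0.0, -0.1, -0.1] offset [0.7, -0.6, -0.0] TCP [431.0, 425.0, 238.0] grasp now [531.3, 325.5, 172.4] j [0.99, 0.45, 1.9, -1.12, 1.4, 0.79] t 17.8 w 0.212
[-1.93470308 -3.20369745  5.57493561] [-0.71275005 -0.03651886 -0.51373787]
collar z 1561 [130.95396176 134.4728931  136.64401067]
```

Call:
{"op": "apply_moves", "data": {"angular": [[0, 0, 0], [0, 0, 0], [0, 0, 0], [0, 0, 0], [0, 0, 0], [0, 0, 0]], "offset": [[0.7, 0, 0.4], [1.4, 0, 0.6], [1.4, 0, 0.6], [1.4, 0, 0.6], [1.4, 0, 0.6], [1.4, 0, 0.6]], "hand": [1, 1, 1, 1, 1, 1], "force": 100}}

```text
time: 18.45
ee_pos: [432.1, 425.0, 237.9]
orientation: [0.496, 0.324, 0.779, -0.205]
wrist_force: [-4.6, -2.8, 9.5]
gripper_width: 0.211
finger_force: 99.3
```

```bash
python3 col.py
```

```text
angular [-0.1, -0.0, -0.1] offset [0.4, -0.6, -0.0] TCP [431.0, 425.0, 238.0] grasp now [531.3, 325.5, 172.3] j [0.99, 0.45, 1.9, -1.12, 1.4, 0.79] t 18.45 w 0.211
[-4.64587842 -2.77193611  9.46834893] [-1.17463752 -0.24461942 -0.75751887]
collar z 1562 [130.91401578 134.39192656 136.60919409]
```

The extra push raised the force without moving the gauge, so the collar is seated. Next I draw it out.

Call:
{"op": "apply_moves", "data": {"angular": [[0, 0, 0], [0, 0, 0], [0, 0, 0], [0, 0, 0], [0, 0, 0], [0, 0, 0], [0, 0, 0], [0, 0, 0], [0, 0, 0], [0, 0, 0]], "offset": [[-2, 0, -1], [-12, 0, -5.6], [-26, 0, -12], [-42, 0, -19.6], [-58, 0, -27], [-76, 0, -35.5], [-96, 0, -45], [-130, 0, -61], [-165, 0, -77], [-165, 0, -77]], "hand": [1, 1, 1, 1, 1, 1, 1, 1, 1, 1], "force": 100}}

```text
time: 19.5
ee_pos: [433.4, 425.5, 427.4]
orientation: [0.497, 0.327, 0.779, -0.199]
wrist_force: [1.2, 0.8, -0.7]
gripper_width: 0.216
finger_force: 98.4
```

Run:
```python
from axis import *
s=manip.sense()
q=s["orientation"];A=R.from_quat([q[1],q[2],q[3],q[0]]).as_matrix();g=np.array(s["ee_pos"])+155*A[:,2]
im,dd,K,M=cap("wrist"); P=cloud(dd,K,M); axis(P,im,g)
print(s["gripper_width"],s["wrist_force"])
# final: tip (574,-12,75), gauge along +y; grasp 132 behind, gauge axis 6 mm below grasp
goto([574,-144,330],d(0),tz(d(90),25))
```

```text
2597 slope per z -0.008 -0.014 surface xy at z_grip-42-45: 535.9 327.5
0.21593717665287065 [ 1.17176036  0.83299295 -0.65409458]
angular [17.5, 84.4, 46.6] offset [-279.9, -348.8, 474.1] TCP [574.0, -210.0, 470.0] grasp now [532.6, 326.6, 357.7] j [0.99, 0.23, 1.8, -1.09, 1.54, 0.51] t 19.55 w 0.208
```

Call:
{"op": "apply_moves", "data": {"angular": [[17.5, 84.4, 46.6], [17.5, 84.4, 46.6], [17.5, 84.4, 46.6], [17.5, 84.4, 46.6], [17.5, 84.4, 46.6], [17.5, 84.4, 46.6], [17.5, 84.4, 46.6], [17.5, 84.4, 46.6], [17.5, 84.4, 46.6], [17.5, 84.4, 46.6], [17.5, 84.4, 46.6], [17.5, 84.4, 46.6], [17.5, 84.4, 46.6], [17.5, 84.4, 46.6], [17.5, 84.4, 46.6], [17.5, 84.4, 46.6], [17.5, 84.4, 46.6], [17.5, 84.4, 46.6]], "offset": [[-280, -349, 474], [-280, -349, 474], [-280, -349, 474], [-280, -349, 474], [-280, -349, 474], [-280, -349, 474], [-280, -349, 474], [-280, -349, 474], [-280, -349, 474], [-280, -349, 474], [-280, -349, 474], [-280, -349, 474], [-280, -349, 474], [-280, -349, 474], [-280, -349, 474], [-280, -349, 474], [-280, -349, 474], [-280, -349, 474]], "hand": [1, 1, 1, 1, 1, 1, 1, 1, 1, 1, 1, 1, 1, 1, 1, 1, 1, 1], "force": 100}}

```text
time: 21.35
ee_pos: [573.4, -208.4, 469.3]
orientation: [-0.152, 0.691, 0.691, 0.148]
wrist_force: [-0.1, -0.3, -0.4]
gripper_width: 0.215
finger_force: 98.6
```

Run:
```python
from face import *
im,dd,K,M=cap("top"); P=cloud(dd,K,M)
H,S,V=[cv2.cvtColor(im,cv2.COLOR_BGR2HSV)[...,i].astype(int) for i in range(3)]
X,Y,Z=P[...,0],P[...,1],P[...,2]
m=(S<60)&(V>100)&(abs(X-574)<60)&(abs(Y-49)<40)&(Z>90)&(Z<130); p=P[m]; print("board top",cv2.minAreaRect(p[:,:2].astype(np.float32)),np.median(p[:,2]))
goto([574,-144,85],d(0),tz(d(90),25))
```

```text
board top ((569.929443359375, 52.08464813232422), (54.88264846801758, 28.52472686767578), 1.010921597480774) 111.97969996535676
angular [-0.3, 0.5, -0.1] offset [-102.0, 2.1, 221.4] TCP [574.0, -210.0, 225.0] grasp now [572.5, -144.3, 328.3] j [-0.49, 0.17, 1.63, 0.37, 1.56, -0.54] t 21.4 w 0.214
```

Call:
{"op": "apply_moves", "data": {"angular": [[0, 0, 0], [0, 0, 0], [0, 0, 0], [0, 0, 0], [0, 0, 0], [0, 0, 0], [0, 0, 0], [0, 0, 0], [0, 0, 0], [0, 0, 0], [0, 0, 0]], "offset": [[-20, 0, 44], [-38, 0, 82], [-55, 1, 120], [-72, 1, 156], [-87, 1, 188], [-97, 1, 210], [-102, 1, 221], [-102, 1, 221], [-102, 1, 221], [-102, 1, 221], [-102, 1, 221]], "hand": [1, 1, 1, 1, 1, 1, 1, 1, 1, 1, 1], "force": 100}}

```text
time: 22.5
ee_pos: [573.8, -211.5, 227.6]
orientation: [-0.151, 0.692, 0.69, 0.149]
wrist_force: [0.0, 0.0, -0.2]
gripper_width: 0.212
finger_force: 98.6
```

Run:
```python
from face import *
im,dd,K,M=cap("wrist"); P=cloud(dd,K,M); X,Y,Z=P[...,0],P[...,1],P[...,2]
H,S,V=[cv2.cvtColor(im,cv2.COLOR_BGR2HSV)[...,i].astype(int) for i in range(3)]
m=(abs(X-573)<25)&(Y>-95)&(Y<0)&(Z>50)&(Z<110); m=cv2.erode(m.astype(np.uint8),np.ones((3,3)))>0;p=P[m]
print("rod",len(p),np.polyfit(p[:,1],p[:,2],1).round(3),np.polyfit(p[:,1],p[:,0],1).round(3),p[:,1].max(),np.median(p,0))
face(P,im); goto([574,-144,85],d(0),tz(d(90),25)); s=manip.sense(); print(s["wrist_force"],s["finger_force"],np.abs(s["joint_vel"]).max())
im2,*_=cap("scene"); cv2.imwrite("pics/f.png",np.hstack([cv2.resize(im2,(400,300)),cv2.resize(im,(400,300))]))
```

```text
rod 2908 [-1.0000e-02  8.3867e+01] [5.00000e-03 5.75629e+02] -19.62963036760678 [575.34052397 -59.04485588  84.55360064]Traceback (most recent call last):
  File "<stdin>", line 6, in <module>
  File "face.py", line 5, in face
    p=P[m]; f=p[p[:,1]<np.percentile(p[:,1],50)]; c=np.median(f,0)
                       ~~~~~~~~~~~~~^^^^^^^^^^^
    return _quantile_unchecked(
        a, q, axis, out, overwrite_input, method, keepdims, weights)
    return _ureduce(a,
                    func=_quantile_ureduce_func,
    ...<5 lines>...
                    overwrite_input=overwrite_input,
                    method=method)
    r = func(a, **kwargs)
    result = _quantile(arr,
                       quantiles=q,
    ...<2 lines>...
                       out=out,
                       weights=wgt)
    slices_having_nans = np.isnan(arr[-1, ...])
                                  ~~~^^^^^^^^^
IndexError: index -1 is out of bounds for axis 0 with size 0
```

Run:
```python
from h import *
im,*_=cap("wrist"); im2,dd,K,M=cap("top"); P=cloud(dd,K,M); X,Y,Z=P[...,0],P[...,1],P[...,2]
m=(abs(X-574)<60)&(abs(Y-49)<40)&(Z>95)&(Z<130); p=P[m]; print("board top",cv2.minAreaRect(p[:,:2].astype(np.float32)),np.median(p[:,2]))
s=manip.sense(); print(s["wrist_force"],s["finger_force"],np.abs(s["joint_vel"]).max())
cv2.imwrite("pics/f.png",np.hstack([cv2.resize(im2,(400,300)),cv2.resize(im,(400,300))]))
```

```text
board top ((570.3773193359375, 52.189002990722656), (55.22273635864258, 28.695777893066406), 1.1037319898605347) 112.11071795923584
[-0.58535409  0.22731651 -0.50344298] 98.58147382736206 0.006000528770715102
```

View pics/f.png

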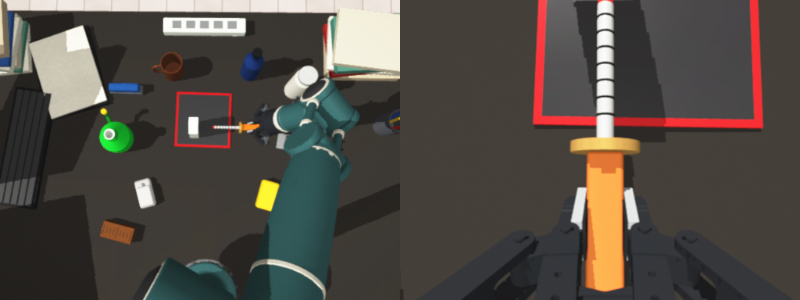

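The left half (top view) shows the board standing on the mat at (193,127), with the gauge level and its red tip at (214,127), about 5 cm in front of the broad face. The right half (wrist view) shows the gauge held clear of everything.

```bash
python3 -c "
from rig import manip; print(manip.sign_off())"
```

```text
the job is handed in; nothing more can be done
None
```

I handed the job in at about 23 s on the robot's clock: the board stands on the mat, and the gauge was seated in the tube and drawn out. It is now held level about 5 cm from the board's broad face; the hand-in call did not report a verdict.

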